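Shut and guard the open gas valve

TASK

One of the two gas valves on the bench is open: its lever lies along the pipe. Press its guard pin right down so that it stays down, push the lever round across the pipe until you feel it firmly against its stop and hold it there a moment without forcing it (keep the push below about 30 N), then press the pin again so that it springs up and guards the shut lever. Leave the other valve and the things on the bench as they are.

Things in the scene. Friction and masses are not known exactly. Their poses are not given: they have to be found in the camera images.
- line: gas valve station in use, starts open, the one to shut. Fixed aluminium plate 135 x 210 x 8 mm with a steel pipe along its y axis (21 mm thick, centre 58 mm up) and a brass ball valve. Origin: bench surface, straight below the lever's pivot; z up. A grey pin housing (34 mm wide, 76 mm high) stands at x -49.5, y +49.5 mm. The two stations are alike and swap places; lever direction tells them apart
- line_axis (a point): on the lever's upright pivot axis, at the height of the lever's upper face (110 mm up)
- line_lever_tip (a point): middle of the lever's outer end, on its upper face. The lever is a flat steel bar with a grey sleeve, 22 mm wide, 8 mm thick (underside 102 mm, top 110 mm above the bench), reaching 153 mm from the pivot. Below it is free space down to the pipe (69 mm up, fittings 76 mm), apart from the guard pin. It needs no grasp: its side can be pushed. A short tail opposite meets the stop post
- line_lever (a joint): lever angle, rad: 0 = open, along the pipe (station +y); grows anticlockwise from above; shut = about 1.57, across the pipe (station -x). Starts at 0 to 0.15. The hard stop at the shut end is an adjustable post, set anew each time from 1.43 to 1.71, so it must be felt. Stiff, stays where left: about 4 N at 120 mm from the pivot turns it; force climbs steeply at the stop
- line_pin_top (a point): centre of the guard pin's top, a black round cap 26 mm wide, 12 mm thick, on a 16 mm stem, 70 mm from the pivot, midway (45 degrees) between the lever's open and shut directions. Up (top 113 mm above the bench) it blocks the lever at about 0.44 rad; latched down (98 mm) the lever passes over it
- line_pin (a joint): how far the guard pin is pressed, m: 0 = up (at the start), 0.0145 = latched down, 0.0256 = bottom of its stroke. Push-push latch, spring 3 N at the top to 6 N at the bottom, a little more when pressed fast: pressed to the bottom and let go it stays at 0.0145; pressed to the bottom and let go again it springs up to 0. Presses less than 0.025 deep may not switch it
- spare: twin station of the same build and frame, already shut, to be left alone
- spare_lever_tip (a point): middle of the outer end of the twin's lever, on its upper face, 153 mm from its pivot, 110 mm up
- spare_lever (a joint): angle of the twin's lever, as line_lever; starts shut, at 1.38 to 1.44 rad
- spare_pin (a joint): how far the twin's guard pin is pressed, m; 0 = up, as it starts
- tin: round aluminium sample tin, 52 mm diameter, 32 mm high; loose bystander, origin at the centre of its underside, not to be disturbed
- wrench: steel wrench, 180 mm long, lying flat; loose bystander, origin near its middle, not to be disturbed
- mug: white ceramic mug, 80 mm wide, 85 mm high; loose bystander, origin at the centre of its underside, not to be disturbed
- jar: white plastic jar, 64 mm diameter, 80 mm high; loose bystander, origin at the centre of its underside, not to be disturbed
- pan_box: cardboard box 90 x 130 x 50 mm; loose bystander, origin at the centre of its underside, not to be disturbed
- notebook: blue notebook 105 x 150 x 14 mm, lying flat; loose bystander, origin at the centre of its underside, not to be disturbed

How it is judged:
On the way, in this order (a step that is already met when the one before it is completed fails the run):
1. the guard pin of the open valve is latched down and stays down untouched, the lever still open (value of joint line_pin between 0.011 and 0.018 m and value of joint line_lever below 0.45 rad and contact force between the fingers and line below 0.1 N), for 0.2 s.
2. the lever is across the pipe and pressed firmly against its stop (more than 6 N at the stop post, which is about 3 N at the lever's end beyond what turns it) (value of joint line_lever above 1.38 rad and contact force between line and line_lever above 6 N), for 0.1 s.
3. the guard pin is up again with the lever shut (value of joint line_pin below 0.003 m and value of joint line_lever above 1.38 rad), for 0.2 s.
At the end, for the whole second after the job is handed in: the valve that was open is shut (lever turned to its stop, at the least 1.38 rad from open) and at rest, its guard pin is up (within 3 mm), the other valve is still shut with its pin up (all of step 3 and velocity of joint line_lever below 0.05 rad/s and value of joint spare_lever between 1.33 and 1.55 rad and value of joint spare_pin below 0.003 m); the robot touches nothing.
It fails at once if the lever is forced (more than 45 N from the fingers) (contact force between the fingers and line_lever above 45 N).
It fails at once if the other valve is worked: its lever end moved more than 15 mm, or its pin pressed (distance of spare_lever_tip from where it was at the start of the episode above 0.015 m or value of joint spare_pin above 0.01 m).
It fails at once if a bystander is moved more than 30 mm (distance of any of tin, wrench, mug, jar, pan_box, notebook from where it was at the start of the episode above 0.03 m).
It also fails if it takes over 56 s, if anything falls off the work surface, if the arm or the gripper's body presses on something with over 40 N, if the wrist force passes 120 N, or if a joint passes its speed limit or range.

ROBOT

A 7-joint arm with a two-finger parallel gripper is mounted at the origin on the work surface. World frame = base frame: x ahead of the robot, y to its left, z up, the work surface at z = 0. Lengths are in m, angles in rad, forces in N, time in s.
With the tool pointing down it reaches from about 0.425 to 0.925 m from the base axis. Payload 6.8 kg.
Tool frame: the origin (TCP) lies at the very end of the fingers, on their centre line; the grasp point (between the pads) lies 19 mm behind it; z points along the fingers, y is the line along which they close (so a half turn about z gives the same grasp; the last joint's range is limited). The gripper opens to 85 mm and grips with 20 to 120 N. Pads are 22 mm wide; open, the fingers measure 114 mm over their backs; the gripper's body (76 mm by 85 mm) begins 54 mm behind the grasp point. The pads swing forward as they close: fully open they stand 13 mm farther back than shut.
Start: joints at [-1.298, 0.477, 0.022, 1.555, -0.011, 1.109, -0.083], TCP at [0.251, 0.627, 0.231] pointing down, gripper open.
Joint ranges: [-2.96, 2.96], [-0.34, 2.1], [-1.41, 1.46], [0.24, 2.44], [-1.37, 4.51], [0.17, 1.92], [-2.96, 2.96]. Speed limits (rad/s): [2.39, 2.39, 3.14, 3.14, 3.14, 3.14, 3.14].

INTERFACE

Orientations are given as a rotation vector (axis times angle).
In Python, from bench import monitor, optics, r gives the robot as it stands.
- The arm moves only by the shell command python3 -m crank 'ROWS' [OPENING] [FORCE]. ROWS is JSON, a list of rows, each a list of 2 entries, a list of its own where there are three numbers: the shift along the tool's x, y, z in cm, then the turn, a rotation vector about the tool's x, y, z in rad. A call has 1 to 5 rows; each row shifts and turns the commanded pose from where the row before left it, along the tool's axes as they then stand; what a row does not reach is not made up. A row lasts 1/10 s, in which the tool goes at most 50 mm and 8.59 degrees, less where a joint would pass 70% of its speed; a pose out of reach is approached as far as the arm can. A call is refused whole if a number of a shift passes 5 or a number of a turn 0.15, either way. A call with a gripper value outside its range is refused whole. OPENING is the finger opening in cm, from 0 to 8.54, set as the call begins (- or left out, the last holds). The fingers move at their own pace and stop on an object; FORCE is the grip in N (left out, the last holds). Time passes only in rows, so rows that do not move let the fingers close. It gives the time, the measured TCP pose, the force, the opening and the grip force at its end, in the units of the state.
- monitor.get_obs(): the state, without advancing time (a new reading comes with each control period).
- optics.grab_frame(name): name is "side" or "top"; returns (picture, depth): 384x512x3 uint8, red, green, blue; 384x512 float32, m along the optical axis (not along the pixel's ray), 0 where there is no reading.
- optics.camera_model(name): a dict with "vertical_fov" (degrees; the focal length in pixels is half the picture's height over the tangent of half this angle, whatever the lens; pixels are square), "cx", "cy" (the principal point, pixels), "R" (3x3) and "t" (3): a world point X has camera coordinates R X + t. Camera axes: x right, y down, z forward; pixel columns grow to the right and rows downward; lengths in m; the calibration is good to about 2 mm. A picture is of the moment at which its call begins. camera_model takes no time and is no camera call.
- r.hand_in(): hands the job in; it is judged then, once.
The state is a dict: "clock": time; "joints": joint angles; "qvel": joint speeds; "tau": joint torques, N m; "tcp_pos": TCP position; "orientation": TCP orientation; "contact_force": force on the tool from outside, world axes, zero at the start; "moment": the same for the moment, N m; "grip_width": finger opening in m; "gripper_force": force on a finger pad.
Only numpy, scipy, OpenCV 4.12 (cv2) and the standard library are available. Lean on these libraries where they do the work, as an engineer would, in place of code of your own. Each camera call takes 0.05 s, during which the arm holds its last target. There are 200 camera calls.

## Working session

There is one attempt and no reset: what is moved stays moved. The work goes in short steps, Python scripts to look and compute and a shell command to move; the robot and the scene stay as the last step left them, time stands still between calls to the robot, and variables do not carry over. Pictures are saved under pics/ and viewed, at most 10 in all, crops included, and the job is handed in when it is done.

```bash
mkdir -p pics; ls; cat > h.py <<'E'
import numpy as np,cv2
from bench import monitor,optics,r
from scipy.spatial.transform import Rotation as Rn
def grab(n,f):
    p,d=optics.grab_frame(n); cv2.imwrite(f'pics/{f}.png',p[:,:,::-1]); np.save(f'pics/{f}.npy',d); return p,d
def ray(n,u,v):
    c=optics.camera_model(n); f=192/np.tan(np.radians(c['vertical_fov'])/2)
    R=np.array(c['R']);t=np.array(c['t']); return -R.T@t, R.T@np.array([(u-c['cx'])/f,(v-c['cy'])/f,1])
def at_z(n,u,v,z):
    o,d=ray(n,u,v); return o+d*(z-o[2])/d[2]
def at_d(n,u,v,dep):
    o,d=ray(n,u,v); return o+d*dep
E
python3 - <<'E'
from h import *
for n in('top','side'):
    grab(n,n+'1'); c=optics.camera_model(n); print(n,c)
o=monitor.get_obs();print(o)
print(Rn.from_rotvec(o['orientation']).as_matrix().round(3))
E
```

```text
pics
top {'vertical_fov': 49.55585013581219, 'cx': 252.74720500500968, 'cy': 195.4005719162306, 'R': array([[-0.01744725, -0.99966196, -0.01927595],
       [-0.99294197,  0.01958549, -0.11697286],
       [ 0.11731085,  0.01709904, -0.99294803]]), 't': array([-0.00541538,  0.58986494,  1.37839011])}
side {'vertical_fov': 46.86752731905503, 'cx': 251.94419272090445, 'cy': 199.14983003089827, 'R': array([[ 0.87860356, -0.47754807, -0.00190281],
       [-0.2534173 , -0.46285816, -0.84943628],
       [ 0.40476593,  0.74679994, -0.52768777]]), 't': array([-0.54873476,  0.20766156,  1.02266604])}
{'clock': 0.1, 'joints': array([-1.29809558,  0.47774291,  0.02240435,  1.55632144, -0.01151653,
        1.10928253, -0.08311205]), 'qvel': array([ 6.23638260e-05, -2.08523919e-03,  3.96183397e-04, -2.65909770e-03,
       -3.08739437e-04,  6.16159701e-04,  6.69043255e-04]), 'tau': array([ 4.63627293e-03, -5.97755992e+01,  1.61379408e+00, -2.81953222e+01,
        1.28211486e-02,  5.09066682e-03,  4.92083473e-06]), 'tcp_pos': array([0.25072233, 0.6261559 , 0.23042019]), 'orientation': array([-5.94602268e-01, -3.08462863e+00,  2.53761482e-03]), 'contact_force': array([-0.00858323, -0.11911029, -0.4222214 ]), 'moment': array([ 0.06504641, -0.01279251,  0.01941875]), 'gripper_force': 0.0, 'grip_width': 0.0854725247013758}
[[-0.928  0.372 -0.   ]
 [ 0.372  0.928 -0.002]
 [-0.    -0.002 -1.   ]]
```

View pics/top1.png

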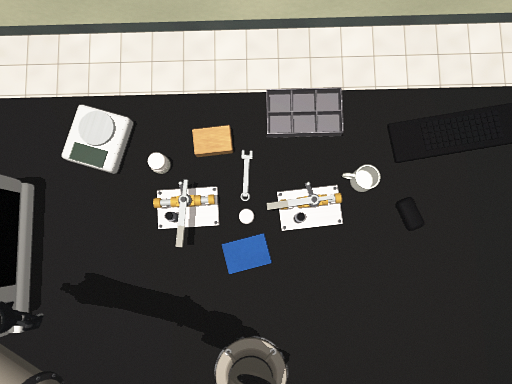

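View pics/side1.png

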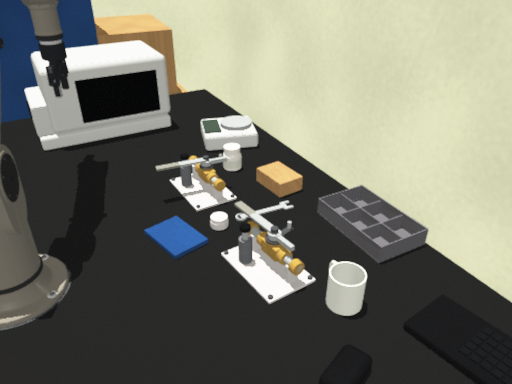

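The top view shows two stations. On the right one the pivot is at about (314,199), the lever runs left to (267,206) along the pipe (so this is the open valve), and its pin is at (300,217). On the left one the lever is across the pipe (shut). I'll enlarge the right one.

```bash
python3 - <<'E'
from h import *
p=cv2.imread('pics/top1.png')[170:245,255:355]; cv2.imwrite('pics/c1.png',cv2.resize(p,None,fx=8,fy=8,interpolation=cv2.INTER_CUBIC))
p=cv2.imread('pics/side1.png')[190:300,215:315]; cv2.imwrite('pics/c2.png',cv2.resize(p,None,fx=5.4,fy=5.4,interpolation=cv2.INTER_CUBIC))
E
```

```text
(no output)
```

View pics/c1.png

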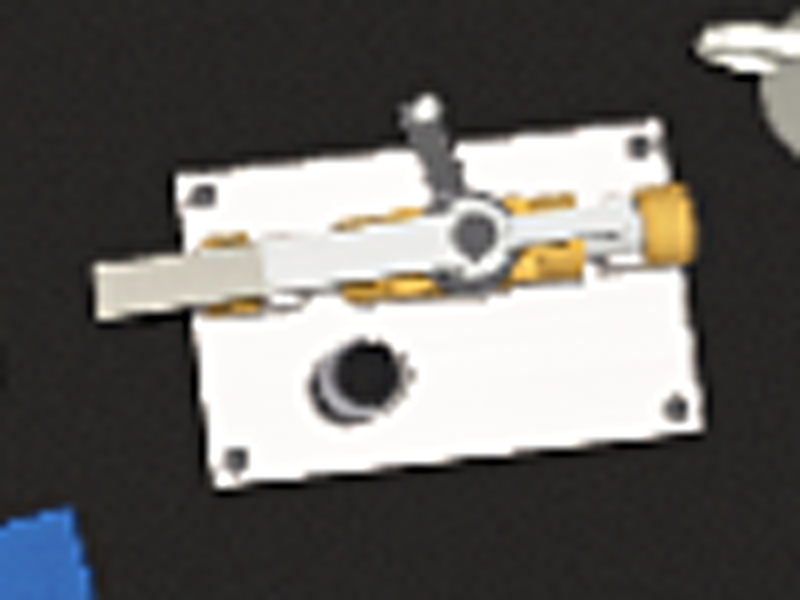

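View pics/c2.png

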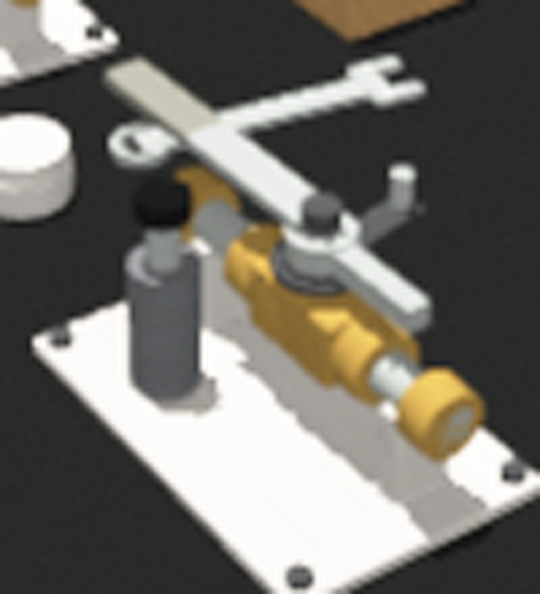

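The crop shows the pin cap at about (370,373), the pivot nut at (475,232), the lever tip at (97,292) and the plate corners at (177,175), (660,122), (704,432) and (215,488). The stop post is at (427,107).

```bash
python3 - <<'E'
from h import *
T=lambda x,y,z:at_z('top',(x+.5)/8-.5+255,(y+.5)/8-.5+170,z)
S=lambda x,y,z:at_z('side',(x+.5)/5.4-.5+215,(y+.5)/5.4-.5+190,z)
pin=T(370,373,.113);piv=T(475,232,.118);tip=T(97,292,.110)
c=[T(x,y,.008) for x,y in((177,175),(660,122),(704,432),(215,488))]
print('pin',pin,'side',S(163,193,.113));print('piv',piv,'side',S(322,203,.12));print('tip',tip,'side',S(124,72,.110))
c=np.array(c);print(c,c.mean(0),[np.linalg.norm(c[i]-c[i-1]) for i in range(4)])
ey=(c[0]-c[1]+c[3]-c[2]);yaw=np.arctan2(-ey[0],ey[1]);print('yaw',yaw)
print('pin-piv',np.linalg.norm((pin-piv)[:2]),'tip',np.linalg.norm((tip-piv)[:2]))
d=(tip-piv);print('lever ang',np.arctan2(-d[0],d[1])-yaw)
d=(pin-piv);print('pin ang',np.arctan2(-d[0],d[1])-yaw)
D=np.load('pics/top1.npy')
for x,y in((370,373),(475,232),(150,287)):
  u=(x+.5)/8-.5+255;v=(y+.5)/8-.5+170
  print(at_d('top',u,v,D[int(round(v)),int(round(u))]))
# spare pivot, mug etc
print('spare piv',at_z('top',183,200,.118),'tip',at_z('top',179,246,.11),'notebook',at_z('top',246,254,.014))
E
```

```text
pin [ 0.51080568 -0.16946856  0.113     ] side [ 0.51206233 -0.17212137  0.113     ]
piv [ 0.56583126 -0.21240406  0.118     ] side [ 0.56373599 -0.22012187  0.12      ]
tip [ 0.54549357 -0.06171886  0.11      ] side [ 0.54391978 -0.07185217  0.11      ]
[[ 0.60497713 -0.09902318  0.008     ]
 [ 0.62391212 -0.3081267   0.008     ]
 [ 0.48978698 -0.32136401  0.008     ]
 [ 0.46970446 -0.11199881  0.008     ]] [ 0.54709518 -0.21012818  0.008     ] [np.float64(0.13589356124804353), np.float64(0.20995908260500315), np.float64(0.13477677859020737), np.float64(0.21032616629351816)]
yaw 0.09296999678159662
pin-piv 0.0697945000629103 tip 0.15205147945527203
lever ang 0.041187408480894444
pin ang 0.8152244267597348
[ 0.51086179 -0.16955181  0.11214477]
[ 0.56630471 -0.2129774   0.11359806]
[ 0.54729342 -0.08303085  0.1078579 ]
spare piv [0.56938628 0.20572113 0.118     ] tip [0.42339662 0.21964616 0.11      ] notebook [0.39245709 0.01035446 0.014     ]
```

Everything agrees: pin at (0.511,-0.170), pivot at (0.565,-0.215), station yaw 0.093, lever about 0.04 and tip radius 152 mm (given 153). I'll turn the tool to the world axes, close the fingers and start across.

```bash
python3 -m crank '[[[0,0,0],[0,0,-0.13]],[[0,0,0],[0,0,-0.13]],[[0,0,0],[0,0,-0.122]],[[-4,-3,0],[0,0,0]],[[-4,-3,0],[0,0,0]]]' 0 40
python3 -m crank '[[[-4,-3,0],[0,0,0]],[[-4,-3,0],[0,0,0]],[[-4,-3,0],[0,0,0]],[[-3,-4,0],[0,0,0]],[[-2,-4.5,0],[0,0,0]]]'
python3 -m crank '[[[0,-4.9,0],[0,0,0]],[[0,-4.9,0],[0,0,0]],[[0,-4.9,0],[0,0,0]],[[0,-4.9,0],[0,0,0]],[[0,-4.9,0],[0,0,0]]]'
python3 -m crank '[[[0,-4.9,0],[0,0,0]],[[0,-4.9,0],[0,0,0]],[[0,-4.9,0],[0,0,0]],[[0,0,0],[0,0,0]],[[0,0,0],[0,0,0]]]'
```

```text
clock: 0.6
tcp_pos: [0.3299, 0.5669, 0.2306]
orientation: [0.009, -3.14, 0.001]
contact_force: [2.1, -0.4, -0.9]
grip_width: 0.0124
gripper_force: 0.0
clock: 1.1
tcp_pos: [0.5031, 0.3902, 0.2307]
orientation: [-0.0, 3.141, -0.001]
contact_force: [-0.0, 0.3, 0.5]
grip_width: 0.0001
gripper_force: 0.0
clock: 1.6
tcp_pos: [0.5009, 0.1449, 0.2311]
orientation: [0.002, -3.141, 0.0]
contact_force: [1.3, -0.7, 0.7]
grip_width: -0.0001
gripper_force: 0.0
clock: 2.1
tcp_pos: [0.5013, -0.0012, 0.2311]
orientation: [-0.003, -3.141, -0.0]
contact_force: [0.3, 0.9, 0.6]
grip_width: -0.0001
gripper_force: 0.0
```

```bash

python3 -m crank '[[[-0.5,-4.5,0],[0,0,0]],[[-0.5,-4.5,0],[0,0,0]],[[0,-4.5,0],[0,0,0]],[[0,-3.4,3],[0,0,0]],[[0,0,4],[0,0,0]]]'
python3 -m crank '[[[0,0,1.5],[0,0,0]],[[0,0,0.5],[0,0,0]],[[0,0,0],[0,0,0]],[[0,0,0],[0,0,0]]]'
```

```text
clock: 2.6
tcp_pos: [0.5136, -0.1734, 0.1623]
orientation: [0.005, 3.136, -0.005]
contact_force: [-0.0, 0.5, -0.1]
grip_width: -0.0
gripper_force: 0.0
clock: 3.0
tcp_pos: [0.513, -0.1682, 0.1422]
orientation: [-0.005, 3.14, 0.0]
contact_force: [0.5, -0.6, 1.5]
grip_width: -0.0
gripper_force: 0.0
```

```bash

python3 -m crank '[[[0.1,-0.2,1],[0,0,0]],[[0,0,1],[0,0,0]],[[0,0,0.7],[0,0,0]],[[0,0,0.3],[0,0,0]],[[0,0,0],[0,0,0]]]'
python3 -m crank '[[[0,0,0.4],[0,0,0]],[[0,0,0.4],[0,0,0]],[[0,0,0.4],[0,0,0]],[[0,0,0.3],[0,0,0]],[[0,0,0],[0,0,0]]]'
python3 -m crank '[[[0,0,0.3],[0,0,0]],[[0,0,0.2],[0,0,0]],[[0,0,0],[0,0,0]]]'
```

```text
clock: 3.5
tcp_pos: [0.5105, -0.1709, 0.1109]
orientation: [0.002, -3.141, -0.0]
contact_force: [-0.9, 0.6, 1.4]
grip_width: -0.0003
gripper_force: 1.3
clock: 4.0
tcp_pos: [0.5108, -0.171, 0.096]
orientation: [0.002, -3.141, -0.0]
contact_force: [-0.5, 1.1, 4.2]
grip_width: -0.0002
gripper_force: 2.2
clock: 4.3
tcp_pos: [0.5108, -0.1711, 0.0913]
orientation: [0.002, -3.142, -0.0]
contact_force: [-2.7, 0.8, 5.0]
grip_width: -0.0002
gripper_force: 2.5
```

Bottom is expected near z = 0.087; I'll creep until the force jumps.

```bash

python3 -m crank '[[[0,0,0.2],[0,0,0]],[[0,0,0],[0,0,0]]]'
python3 -m crank '[[[0,0,0.15],[0,0,0]],[[0,0,0],[0,0,0]]]'
python3 -m crank '[[[0,0,0.15],[0,0,0]],[[0,0,0],[0,0,0]]]'
```

```text
clock: 4.5
tcp_pos: [0.5108, -0.171, 0.0893]
orientation: [0.002, -3.142, -0.0]
contact_force: [-1.0, 0.4, 5.5]
grip_width: 0.0
gripper_force: 2.6
clock: 4.7
tcp_pos: [0.5108, -0.171, 0.0879]
orientation: [0.002, -3.142, -0.0]
contact_force: [-3.1, 0.9, 5.7]
grip_width: 0.0002
gripper_force: 2.7
clock: 4.9
tcp_pos: [0.5109, -0.1711, 0.0874]
orientation: [-0.001, 3.141, 0.001]
contact_force: [-4.8, 1.8, 15.0]
grip_width: 0.0002
gripper_force: 7.4
```

The pin is bottomed (force jumped to 15 N). I'll lift off and look.

```bash

python3 -m crank '[[[0,0,-1],[0,0,0]],[[0,0,-1],[0,0,0]],[[0,0,-2],[0,0,0]],[[0,0,-2],[0,0,0]],[[0,0,0],[0,0,0]]]'
python3 -m crank '[[[0,4,0],[0,0,0]],[[0,4,0],[0,0,0]],[[-2,4,0],[0,0,0]],[[-3,2,0],[0,0,0]],[[0,0,0],[0,0,0]]]'
python3 - <<'E'
from h import *
grab('side','s2');D=np.load('pics/s2.npy')
p=cv2.imread('pics/s2.png')[170:300,205:345]; cv2.imwrite('pics/c3.png',cv2.resize(p,None,fx=4.5,fy=4.5,interpolation=cv2.INTER_CUBIC))
_,D=grab('top','t2');print([at_d('top',301,217,D[216,301]),at_d('top',301,217,D[217,301]),monitor.get_obs()['tcp_pos']])
E
```

```text
clock: 5.4
tcp_pos: [0.5127, -0.1716, 0.1489]
orientation: [-0.002, 3.137, -0.002]
contact_force: [0.6, -0.5, 0.4]
grip_width: 0.0002
gripper_force: 0.0
clock: 5.9
tcp_pos: [0.564, -0.0258, 0.146]
orientation: [-0.013, 3.139, 0.003]
contact_force: [-0.3, -0.4, -0.3]
grip_width: -0.0002
gripper_force: 0.0
[array([ 0.50918472, -0.17148208,  0.09766636]), array([ 0.50928672, -0.1716387 ,  0.09606372]), array([ 0.56054789, -0.03052814,  0.14551376])]
```

View pics/c3.png

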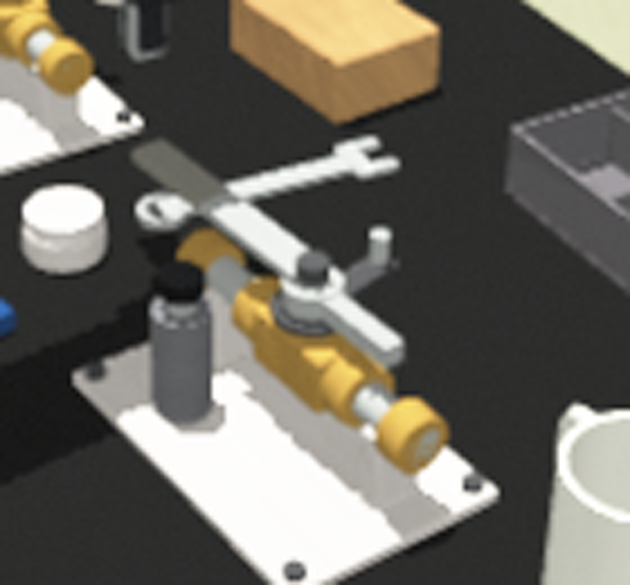

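The pin cap, at (182,283) in the crop, sits flush with its housing. Depth gives 0.097 m, so it is latched, and the lever hasn't moved. Next I'll work out the push arc.

```bash

python3 - <<'E'
from h import *
piv=np.array([.565,-.215]);last=None
for a in [-.1]+list(np.arange(.05,1.66,.1)):
    f=a+.093;u=np.array([-np.sin(f),np.cos(f)]);n=np.array([-np.cos(f),-np.sin(f)])
    c=piv+.120*u-(.011+.011*abs(n[0])+.0145*abs(n[1]))*n
    d=(c-last)*100 if last is not None else c*0
    print(round(a,2),c.round(4),'tool dx,dy cm',round(-d[0],2),round(d[1],2));last=c
E
python3 -m crank '[[[-2.4,-4,0],[0,0,0]],[[0,-2.7,0],[0,0,0]],[[0,0,2.5],[0,0,0]],[[0,0,3],[0,0,0]],[[0,0,0],[0,0,0]]]'
```

```text
-0.1 [ 0.5879 -0.0952] tool dx,dy cm -0.0 -0.0
0.05 [ 0.5716 -0.0928] tool dx,dy cm 1.63 0.23
0.15 [ 0.5606 -0.0925] tool dx,dy cm 1.11 0.03
0.25 [ 0.5493 -0.0932] tool dx,dy cm 1.12 -0.07
0.35 [ 0.5381 -0.0949] tool dx,dy cm 1.13 -0.18
0.45 [ 0.5269 -0.0978] tool dx,dy cm 1.12 -0.29
0.55 [ 0.5159 -0.1019] tool dx,dy cm 1.1 -0.4
0.65 [ 0.5051 -0.1071] tool dx,dy cm 1.07 -0.52
0.75 [ 0.4948 -0.1134] tool dx,dy cm 1.03 -0.63
0.85 [ 0.485  -0.1209] tool dx,dy cm 0.98 -0.75
0.95 [ 0.476  -0.1295] tool dx,dy cm 0.91 -0.86
1.05 [ 0.4677 -0.1391] tool dx,dy cm 0.82 -0.96
1.15 [ 0.4605 -0.1496] tool dx,dy cm 0.73 -1.06
1.25 [ 0.4543 -0.161 ] tool dx,dy cm 0.62 -1.14
1.35 [ 0.4494 -0.1731] tool dx,dy cm 0.49 -1.21
1.45 [ 0.4458 -0.1859] tool dx,dy cm 0.36 -1.27
1.55 [ 0.4434 -0.1975] tool dx,dy cm 0.23 -1.16
1.65 [ 0.4421 -0.2088] tool dx,dy cm 0.13 -1.13
clock: 6.5
tcp_pos: [0.5805, -0.0992, 0.0876]
orientation: [-0.002, -3.133, 0.0]
contact_force: [-0.9, -0.1, 0.6]
grip_width: 0.0002
gripper_force: 0.0
```

```bash

python3 -m crank '[[[0.4,0.4,0],[0,0,0]],[[0.5,0.2,0],[0,0,0]],[[0.5,0,0],[0,0,0]],[[0.5,0,0],[0,0,0]],[[0,0,0],[0,0,0]]]'
python3 -m crank '[[[0.6,0,0],[0,0,0]],[[0.6,0,0],[0,0,0]],[[0.6,-0.1,0],[0,0,0]],[[0.6,-0.1,0],[0,0,0]],[[0,0,0],[0,0,0]]]'
```

```text
clock: 7.0
tcp_pos: [0.5663, -0.0918, 0.0925]
orientation: [-0.002, 3.139, 0.0]
contact_force: [1.3, 1.0, 1.8]
grip_width: 0.0001
gripper_force: 1.0
clock: 7.5
tcp_pos: [0.5414, -0.0945, 0.0918]
orientation: [-0.001, 3.141, -0.0]
contact_force: [1.8, -0.0, 0.7]
grip_width: -0.0003
gripper_force: 0.8
```

```bash

python3 -m crank '[[[0.8,-0.2,0],[0,0,0]],[[0.8,-0.2,0],[0,0,0]],[[0.8,-0.2,0],[0,0,0]],[[0.8,-0.3,0],[0,0,0]],[[0,0,0],[0,0,0]]]'
python3 -m crank '[[[0.7,-0.4,0],[0,0,0]],[[0.7,-0.5,0],[0,0,0]],[[0.7,-0.5,0],[0,0,0]],[[0.7,-0.6,0],[0,0,0]],[[0,0,0],[0,0,0]]]'
```

```text
clock: 8.0
tcp_pos: [0.5091, -0.1032, 0.0914]
orientation: [0.001, -3.141, -0.0]
contact_force: [0.3, 0.8, 1.5]
grip_width: -0.0001
gripper_force: 0.5
clock: 8.5
tcp_pos: [0.4811, -0.1233, 0.0913]
orientation: [0.001, -3.141, -0.0]
contact_force: [0.5, 0.7, 0.5]
grip_width: 0.0004
gripper_force: 0.3
```

```bash
python3 - <<'E'
from h import *
grab('side','s3')
p=cv2.imread('pics/s3.png')[160:300,185:345]; cv2.imwrite('pics/c4.png',cv2.resize(p,None,fx=4,fy=4,interpolation=cv2.INTER_CUBIC))
E
```

```text
(no output)
```

View pics/c4.png

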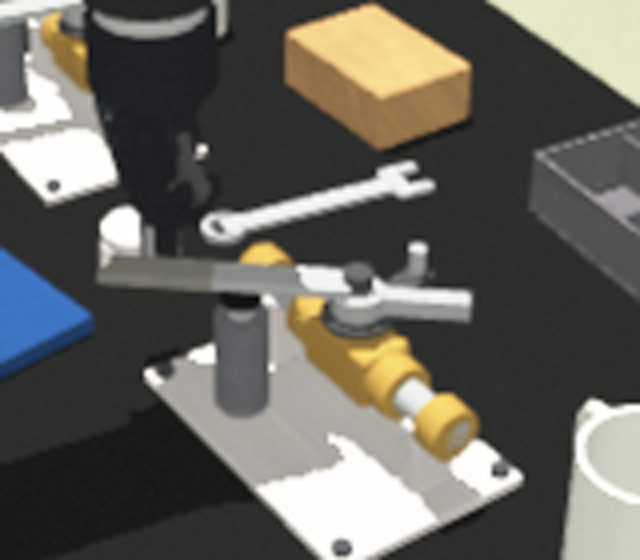

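The lever is over the pin, with its tip at about (105,268) in the crop, and is being pushed by the fingers as planned. I'll continue.

```bash

python3 -m crank '[[[0.5,-0.5,0],[0,0,0]],[[0.5,-0.5,0],[0,0,0]],[[0.4,-0.5,0],[0,0,0]],[[0.4,-0.6,0],[0,0,0]],[[0,0,0],[0,0,0]]]'
python3 -m crank '[[[0.3,-0.5,0],[0,0,0]],[[0.3,-0.5,0],[0,0,0]],[[0.3,-0.5,0],[0,0,0]],[[0,0,0],[0,0,0]]]'
python3 -m crank '[[[0.15,-0.4,0],[0,0,0]],[[0.1,-0.3,0],[0,0,0]],[[0,0,0],[0,0,0]]]'
```

```text
clock: 9.05
tcp_pos: [0.4631, -0.1446, 0.0912]
orientation: [0.0, -3.141, -0.0]
contact_force: [1.1, -0.6, 0.8]
grip_width: 0.0001
gripper_force: 0.4
clock: 9.45
tcp_pos: [0.4539, -0.1599, 0.0912]
orientation: [-0.0, -3.141, 0.0]
contact_force: [0.8, 0.8, 0.2]
grip_width: -0.0001
gripper_force: 0.5
clock: 9.75
tcp_pos: [0.4517, -0.1665, 0.0911]
orientation: [0.001, -3.141, -0.0]
contact_force: [0.6, 2.1, 0.5]
grip_width: -0.0003
gripper_force: 0.9
```

```bash

python3 -m crank '[[[0.15,-0.4,0],[0,0,0]],[[0.1,-0.3,0],[0,0,0]],[[0,0,0],[0,0,0]]]'
python3 -m crank '[[[0.1,-0.3,0],[0,0,0]],[[0.1,-0.2,0],[0,0,0]],[[0,0,0],[0,0,0]]]'
```

```text
clock: 10.05
tcp_pos: [0.4496, -0.1737, 0.0913]
orientation: [0.001, -3.141, 0.0]
contact_force: [1.7, 1.7, 0.1]
grip_width: -0.0001
gripper_force: 0.8
clock: 10.35
tcp_pos: [0.4476, -0.1785, 0.0913]
orientation: [0.001, -3.141, 0.0]
contact_force: [2.4, 1.9, -0.1]
grip_width: -0.0
gripper_force: 1.0
```

```bash

python3 -m crank '[[[0.05,-0.2,0],[0,0,0]],[[0,0,0],[0,0,0]]]'
python3 -m crank '[[[0.05,-0.2,0],[0,0,0]],[[0,0,0],[0,0,0]]]'
python3 -m crank '[[[0.05,-0.2,0],[0,0,0]],[[0,0,0],[0,0,0]]]'
```

```text
clock: 10.55
tcp_pos: [0.4472, -0.1803, 0.0913]
orientation: [0.001, -3.142, 0.0]
contact_force: [2.6, 2.8, 0.8]
grip_width: 0.0001
gripper_force: 1.2
clock: 10.75
tcp_pos: [0.4468, -0.1823, 0.0913]
orientation: [-0.002, 3.142, -0.0]
contact_force: [2.1, 2.7, 0.4]
grip_width: -0.0001
gripper_force: 1.3
clock: 10.95
tcp_pos: [0.4462, -0.1844, 0.0913]
orientation: [0.001, -3.142, 0.0]
contact_force: [2.1, 2.1, 0.8]
grip_width: 0.0001
gripper_force: 1.3
```

```bash

python3 -m crank '[[[0.05,-0.2,0],[0,0,0]],[[0,0,0],[0,0,0]]]'
python3 -m crank '[[[0.05,-0.2,0],[0,0,0]],[[0,0,0],[0,0,0]]]'
```

```text
clock: 11.15
tcp_pos: [0.4457, -0.1864, 0.0913]
orientation: [0.001, -3.142, 0.0]
contact_force: [1.7, 1.6, 0.4]
grip_width: -0.0
gripper_force: 1.2
clock: 11.35
tcp_pos: [0.4451, -0.1884, 0.0913]
orientation: [0.001, -3.141, 0.0]
contact_force: [2.0, 1.6, -0.2]
grip_width: -0.0
gripper_force: 1.2
```

```bash

for i in 1; do python3 -m crank '[[[0.03,-0.15,0],[0,0,0]],[[0,0,0],[0,0,0]]]'; done
python3 -m crank '[[[0.03,-0.15,0],[0,0,0]],[[0,0,0],[0,0,0]]]'
```

```text
clock: 11.55
tcp_pos: [0.4449, -0.1898, 0.0912]
orientation: [0.002, -3.141, 0.0]
contact_force: [1.1, 2.5, -0.1]
grip_width: -0.0003
gripper_force: 1.3
clock: 11.75
tcp_pos: [0.4446, -0.1912, 0.0913]
orientation: [0.002, -3.141, -0.0]
contact_force: [1.6, 2.0, -0.1]
grip_width: -0.0003
gripper_force: 1.4
```

```bash

python3 -m crank '[[[0.03,-0.15,0],[0,0,0]],[[0,0,0],[0,0,0]]]'
python3 -m crank '[[[0.03,-0.15,0],[0,0,0]],[[0,0,0],[0,0,0]]]'
```

```text
clock: 11.95
tcp_pos: [0.4443, -0.1927, 0.0912]
orientation: [0.002, -3.141, -0.0]
contact_force: [2.1, 2.1, -0.3]
grip_width: 0.0001
gripper_force: 1.5
clock: 12.15
tcp_pos: [0.444, -0.1942, 0.0913]
orientation: [0.002, -3.141, 0.0]
contact_force: [1.4, 3.5, 0.2]
grip_width: 0.0
gripper_force: 1.5
```

```bash

python3 -m crank '[[[0.03,-0.15,0],[0,0,0]],[[0,0,0],[0,0,0]]]'
python3 -m crank '[[[0.02,-0.15,0],[0,0,0]],[[0,0,0],[0,0,0]]]'
```

```text
clock: 12.35
tcp_pos: [0.4437, -0.1958, 0.0913]
orientation: [0.002, -3.141, 0.0]
contact_force: [2.4, 3.4, 0.4]
grip_width: -0.0
gripper_force: 1.5
clock: 12.55
tcp_pos: [0.4435, -0.1973, 0.0913]
orientation: [0.001, -3.141, 0.0]
contact_force: [2.7, 3.2, -1.1]
grip_width: -0.0001
gripper_force: 1.5
```

```bash

python3 -m crank '[[[0.02,-0.15,0],[0,0,0]],[[0,0,0],[0,0,0]]]'
```

```text
clock: 12.75
tcp_pos: [0.4433, -0.1988, 0.0913]
orientation: [0.001, -3.141, 0.0]
contact_force: [2.2, 2.9, -0.7]
grip_width: -0.0002
gripper_force: 1.5
```

```bash

python3 -m crank '[[[0.02,-0.15,0],[0,0,0]],[[0,0,0],[0,0,0]]]' | grep -E 'tcp|cont'
python3 -m crank '[[[0.02,-0.15,0],[0,0,0]],[[0,0,0],[0,0,0]]]'| grep -E 'tcp|cont'
```

```text
tcp_pos: [0.4432, -0.2003, 0.0913]
contact_force: [2.3, 2.6, 0.1]
tcp_pos: [0.4429, -0.2018, 0.0913]
contact_force: [0.9, 3.1, -0.4]
```

```bash

python3 -m crank '[[[0.02,-0.15,0],[0,0,0]],[[0,0,0],[0,0,0]]]' | grep -E 'tcp|cont'
python3 -m crank '[[[0.02,-0.15,0],[0,0,0]],[[0,0,0],[0,0,0]]]'| grep -E 'tcp|cont'
```

```text
tcp_pos: [0.4427, -0.2033, 0.0913]
contact_force: [2.8, 3.6, -0.3]
tcp_pos: [0.4427, -0.2043, 0.0913]
contact_force: [2.3, 3.8, -0.3]
```

```bash

python3 -m crank '[[[0.01,-0.15,0],[0,0,0]],[[0,0,0],[0,0,0]]]' | grep -E 'tcp|cont'
```

```text
tcp_pos: [0.4428, -0.205, 0.0913]
contact_force: [2.6, 6.3, -0.1]
```

```bash

python3 -m crank '[[[0.01,-0.15,0],[0,0,0]],[[0,0,0],[0,0,0]]]' | grep -E 'tcp|cont'
```

```text
tcp_pos: [0.4428, -0.2057, 0.0912]
contact_force: [3.6, 8.5, 1.8]
```

The force is climbing while travel slows, so this is the stop. I'll press up to about 15 N and hold.

```bash

python3 -m crank '[[[0,-0.2,0],[0,0,0]],[[0,0,0],[0,0,0]]]' | grep -E 'tcp|cont'
python3 -m crank '[[[0,-0.2,0],[0,0,0]],[[0,0,0],[0,0,0]],[[0,0,0],[0,0,0]]]' | grep -E 'tcp|cont'
```

```text
tcp_pos: [0.4428, -0.2067, 0.0912]
contact_force: [1.6, 12.6, 2.2]
tcp_pos: [0.4428, -0.2075, 0.0912]
contact_force: [3.1, 15.0, 4.8]
```

```bash

python3 -m crank '[[[0,-0.15,0],[0,0,0]],[[0,0,0],[0,0,0]],[[0,0,0],[0,0,0]],[[0,0,0],[0,0,0]]]' | grep -E 'tcp|cont'
```

```text
tcp_pos: [0.4429, -0.2081, 0.0912]
contact_force: [3.1, 19.0, 5.9]
```

```bash

python3 -m crank '[[[0,0,0],[0,0,0]],[[0,0,0],[0,0,0]],[[0,0,0],[0,0,0]],[[0,0,0],[0,0,0]],[[0,0,0],[0,0,0]]]' | grep -E 'tcp|cont'
python3 -m crank '[[[0,0.5,0],[0,0,0]],[[0,1,0],[0,0,0]],[[0,1,0],[0,0,0]],[[0,0,-2],[0,0,0]],[[0,0,-3],[0,0,0]]]' | grep -E 'tcp|cont'
python3 -m crank '[[[0,0,0],[0,0,0]],[[0,0,0],[0,0,0]]]' | grep -E 'tcp|cont'
python3 - <<'E'
from h import *
grab('top','t3')
p=cv2.imread('pics/t3.png')[170:245,255:355]; cv2.imwrite('pics/c5.png',cv2.resize(p,None,fx=6,fy=6,interpolation=cv2.INTER_CUBIC))
E
```

```text
tcp_pos: [0.4429, -0.2081, 0.0911]
contact_force: [3.2, 18.2, 5.9]
tcp_pos: [0.4404, -0.1878, 0.1404]
contact_force: [-0.3, -0.3, 0.4]
tcp_pos: [0.4424, -0.1885, 0.1416]
contact_force: [-0.1, -0.5, -0.8]
```

View pics/c5.png

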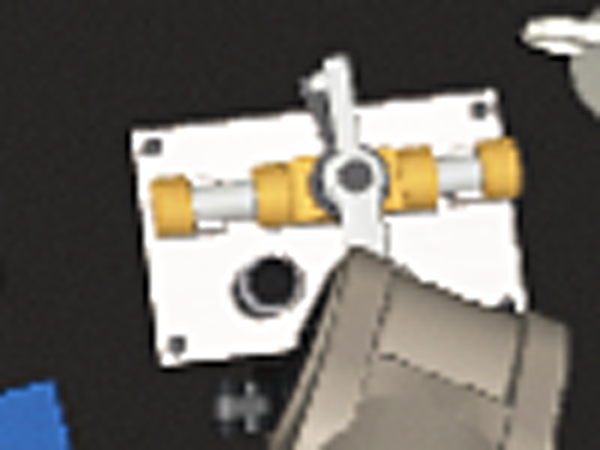

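The lever is across the pipe with its tail at the post at (330,75), and the pin at (275,280) is clear of it. Now the second press.

```bash

python3 -m crank '[[[-3.5,1.8,0],[0,0,0]],[[-3.4,0,0],[0,0,0]],[[0,0,1],[0,0,0]],[[0,0,1],[0,0,0]],[[0,0,0],[0,0,0]]]' | grep -E 'tcp|cont'
python3 -m crank '[[[0,0,0],[0,0,0]]]' | grep -E 'tcp|cont'
```

```text
tcp_pos: [0.5085, -0.17, 0.1187]
contact_force: [0.6, -0.2, -0.1]
tcp_pos: [0.5097, -0.1704, 0.1204]
contact_force: [0.2, -0.7, 1.2]
```

```bash

python3 -m crank '[[[-0.1,0,1],[0,0,0]],[[0,0,0.7],[0,0,0]],[[0,0,0.5],[0,0,0]],[[0,0,0.4],[0,0,0]],[[0,0,0],[0,0,0]]]' | grep -E 'tcp|cont'
python3 -m crank '[[[0,0,0.3],[0,0,0]],[[0,0,0.2],[0,0,0]],[[0,0,0],[0,0,0]]]' | grep -E 'tcp|cont'
python3 -m crank '[[[0,0,0.15],[0,0,0]],[[0,0,0],[0,0,0]]]' | grep -E 'tcp|cont'
```

```text
tcp_pos: [0.512, -0.17, 0.095]
contact_force: [-2.5, 0.2, 4.8]
tcp_pos: [0.5121, -0.17, 0.0904]
contact_force: [-2.6, 0.0, 5.3]
tcp_pos: [0.5121, -0.17, 0.089]
contact_force: [-2.9, 0.5, 5.3]
```

```bash

python3 -m crank '[[[0,0,0.15],[0,0,0]],[[0,0,0],[0,0,0]]]' | grep -E 'tcp|cont'
python3 -m crank '[[[0,0,0.12],[0,0,0]],[[0,0,0],[0,0,0]]]' | grep -E 'tcp|cont'
```

```text
tcp_pos: [0.5121, -0.17, 0.0876]
contact_force: [-2.7, 0.7, 4.9]
tcp_pos: [0.5122, -0.1701, 0.0874]
contact_force: [-5.4, 1.1, 15.4]
```

Bottomed again. I'll lift and check.

```bash

python3 -m crank '[[[0,0,-1],[0,0,0]],[[0,0,-1.5],[0,0,0]],[[0,0,-2],[0,0,0]],[[0,0,-3],[0,0,0]],[[0,0,-3],[0,0,0]]]' | grep -E 'tcp|cont'
python3 -m crank '[[[0,4,-2],[0,0,0]],[[0,4,-2],[0,0,0]],[[0,4,0],[0,0,0]],[[0,4,0],[0,0,0]],[[0,4,0],[0,0,0]]]' | grep -E 'tcp|cont'
python3 -m crank '[[[0,0,0],[0,0,0]],[[0,0,0],[0,0,0]],[[0,0,0],[0,0,0]],[[0,0,0],[0,0,0]]]' | grep -E 'tcp|cont'
python3 - <<'E'
from h import *
_,D=grab('top','t4')
print([at_d('top',u,v,D[v,u])[2].round(4) for u,v in((301,216),(301,217),(300,216),(302,216))])
c=cv2.imread('pics/t4.png')[130:275,140:395]; cv2.imwrite('pics/c6.png',cv2.resize(c,None,fx=3,fy=3,interpolation=cv2.INTER_CUBIC))
print(monitor.get_obs()['tcp_pos'])
E
```

```text
tcp_pos: [0.5123, -0.17, 0.1921]
contact_force: [1.1, 0.3, 0.4]
tcp_pos: [0.5123, 0.0316, 0.2317]
contact_force: [1.2, -0.2, -0.2]
tcp_pos: [0.5122, 0.0284, 0.2311]
contact_force: [0.2, 0.0, 0.5]
[np.float64(0.1126), np.float64(0.1124), np.float64(0.1111), np.float64(0.1123)]
[0.51221424 0.02848543 0.23111312]
```

View pics/c6.png

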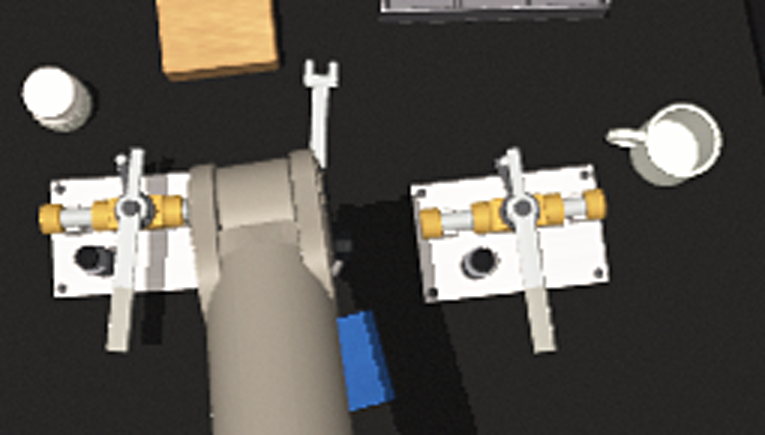

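The pin top is at 0.1125 m (up), the right lever runs across the pipe to (543,350), and nothing else has moved.

```bash
python3 -c "
from bench import r
print(r.hand_in())"
```

```text
the job is handed in; nothing more can be done
None
```

The open valve is shut against its stop, held there at about 19 N. Its guard pin is up again, the other valve and the bench items look undisturbed, and the job is handed in (no verdict was returned).

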